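Draw down the dust hood's shield with the hook

ROBOT

A 7-joint arm with a two-finger parallel gripper is mounted at the origin on a cart in front of the work surface, level with it; the furniture and walls round the work are solid. World frame = base frame: x ahead of the robot, y to its left, z up, the work surface at z = 0. Lengths are in m, angles in rad, forces in N, time in s.
With the tool pointing down it reaches from about 0.4 to 0.85 m from the base axis. Payload 10.4 kg.
Tool frame: the origin (TCP) lies midway between the tips of the shut fingers; the grasp point (between the pads) lies 19 mm behind it; z points along the fingers, y is the line along which they close (so a half turn about z gives the same grasp; the last joint's range is limited). The gripper opens to 87 mm and grips with 3 to 60 N. Pads are 19 mm wide; open, the fingers measure 117 mm over their backs; the gripper's body (75 mm by 190 mm) begins 51 mm behind the grasp point.
Start: joints at [-1.201, 0.332, -0.065, 1.46, 0.022, 1.35, -0.088], TCP at [0.239, 0.577, 0.223] pointing down, gripper open.
Joint ranges: [-2.6, 2.6], [-0.5, 2.12], [-1.47, 1.34], [0.16, 2.42], [-1.27, 4.41], [0.06, 2.06], [-2.6, 2.6]. Speed limits (rad/s): [2.22, 2.22, 2.79, 2.79, 3.14, 3.14, 3.14].

INTERFACE

Orientations are given as a unit quaternion [x, y, z, w].
In Python, from bench import r gives the robot as it stands.
- The arm moves only by the tool arm_command, never from a script. Its argument "moves" is one flat list of numbers, 4 for each row, row after row: the shift along the tool's x, y, z in cm, then the turn about the tool's z in degrees. A call has 1 to 12 rows; each row shifts and turns the commanded pose from where the row before left it, along the tool's axes as they then stand; what a row does not reach is not made up. A row lasts 1/12 s, in which the tool goes at most 41.7 mm and 7.16 degrees, less where a joint would pass 70% of its speed; a pose out of reach is approached as far as the arm can. A call with a gripper value outside its range is refused whole. "fingers" is the opening in per cent of the stroke, from 0 (shut) to 100 (fully open), set as the call begins (left out, the last holds). The fingers move at their own pace and stop on an object; "squeeze" is the grip in N (left out, the last holds). Time passes only in rows, so rows that do not move let the fingers close. It gives the time, the measured TCP pose, the force, the opening and the grip force at its end, in the units of the state.
- r.read_state(): the state, without advancing time (a new reading comes with each control period).
- r.camera(name): name is "scene" or "top" or "wrist"; returns the picture (480x640x3 uint8, red, green, blue); there is no depth.
- r.camera_info(name): a dict with "fx", "fy", "cx", "cy" (pixels), "origin" and "attitude" of the camera in the world. Camera axes: x right, y up, looking along -z (the intrinsics and any distortion apply to the point x, -y, -z); pixel columns grow to the right and rows downward; lengths in m; the calibration is good to about 2 mm. A picture is of the moment at which its call begins: read the wrist's pose just before it. camera_info takes no time and is no camera call; for the wrist camera it gives the pose at the moment of the call.
- r.close_job(): hands the job in; it is judged then, once.
The state is a dict: "time": time; "joint_positions": joint angles; "joint_vel": joint speeds; "joint_torque": joint torques, N m; "ee_pos": TCP position; "eef_rot": TCP orientation; "ft_force": force on the tool from outside, world axes, zero at the start; "torque": the same for the moment, N m; "width": finger opening in m; "grip_force": force on a finger pad.
Only numpy, scipy, OpenCV 4.12 (cv2) and the standard library are available. Lean on these libraries where they do the work, as an engineer would, in place of code of your own. Each camera call takes 0.05 s, during which the arm holds its last target. There are 200 camera calls.

TASK

Take the draw hook from its rubber rest, hook it into the steel eye of the dust hood's raised shield and pull the shield down until it is fully closed on the sill, finally holding it down there for a moment with about 8 N to seat the seal; the mechanism is light, so never load it with more than 12 N and move it only with the hook, not with the hand. Then unhook and stand the draw hook back on its rest on its two feet, leaving the shield closed and the things round about where they are.

Things in the scene. Friction and masses are not known exactly. Their poses are not given: they have to be found in the camera images.
- dust_hood: bench dust hood, a white box 140 mm deep (x), 250 mm wide (y), 345 mm high with a grey round port on top; fixed. Origin under its centre, +z up, front looks along its own -x. On the front a shield (aluminium frame 226 mm wide, 145 mm high, clear window) slides up and down between two rails.
- shield (a joint): how far the shield is drawn down, m; 0 raised. It closes on the sill, a black rubber bar screwed across the hood's front at a different height each time: closed is anywhere from 0.084 to 0.100, to be felt. The shield stays where it is left; sliding it takes about 1.5 to 3.5 N at the eye, the stop is hard. The gripped hook yields by some 0.3 to 0.5 mm per newton.
- eye (a point): centre of the pull eye's opening; the eye is fixed to the shield and has the hood's axes (x into the hood). Rounded upright steel loop of 6 mm bar, parallel to the shield, opening 36 mm wide, 30 mm high: the lower bar's top is 15 mm below this point. Held by a stem from its top bar only: behind the lower bar 25 mm of depth are free. Rails: 16 mm behind the eye's plane, beyond 110 mm to each side.
- hook_grip (a point): centre of the draw hook's wooden handle, 92 mm long (x), 24 wide (y), 30 high (z), to grip across y; a black foot at each end (10 mm long, 46 wide, 34 high) leaves 80 mm free between. Standing on its feet, this point is 27 mm above the soles. Axes: x from handle to hook, z up. Tool 0.14 kg. A 7 mm steel neck runs from the front forward and steeply up to the hook.
- hook_bar (a point): middle of the hook's level 7 mm bar, 117 mm ahead of and 80 mm above hook_grip, same axes. The bar runs along x from 16 mm behind to 12 mm ahead of this point; there it turns down, tip 14.5 mm below the bar's axis, front face 15.5 mm ahead of this point. In use the bar goes forward through the eye until this point is in the eye's plane, then down onto the eye's lower bar.
- hook_rest: flat black rubber rest for the draw hook, 150 x 90 mm, 3 mm thick, fixed to the worktop; origin under the place of the middle of the tool's handle (the sheet reaches 85 mm ahead of it along x, 65 mm behind, 45 mm to each side).
- jar: round flat jar, 91 mm diameter, 44 mm high, origin under its centre; a bystander.
- dropper: small dropper bottle, 33 mm diameter, 102 mm high, origin under its centre; a bystander.
- small_carton: small brown carton, 50 x 55 x 58 mm high, origin under its centre; a bystander.
There are look-alikes about, which are no part of the job. Of the things that look like the hook_rest, take the one that is farthest to the robot's left at the start.

How it is judged:
On the way, in this order (a step that is already met when the one before it is completed fails the run):
1. the draw hook is lifted off its rest (height (world z) of hook_grip above 0.06 m), for 0.2 s.
2. the hook's bar is in the eye and pulls on it (distance between hook_bar and eye below 0.025 m and contact force between draw_hook and shield above 1 N), for 0.2 s.
3. the shield is closed on the sill and held down there, pulled with more than 5 N (contact force between shield and sill_c0 above 1 N and contact force between draw_hook and shield above 5 N), for 0.2 s.
At the end, for the whole second after the job is handed in: The shield's lower edge rests on the sill; the draw hook stands at rest on its feet on the rubber rest, the middle of its handle within 30 mm of the rest's origin, upright within 0.1 rad, let go of (contact force between shield and sill_c0 above 0.1 N and horizontal distance between hook_grip and hook_rest below 0.03 m and height (world z) of hook_grip below 0.035 m and angle between hook_grip's own z axis and vertical below 0.1 rad and contact force between draw_hook and hook_rest above 0.5 N and linear speed of draw_hook below 0.02 m/s); the robot touches nothing.
It fails at once if the draw hook loads the shield with more than 13 N (contact force between draw_hook and shield above 13 N).
It fails at once if the hand or arm touches the shield (contact force between any of the fingers, the arm and shield above 1 N).
It fails at once if a bystander is shifted by more than 25 mm (distance of any of jar, dropper, small_carton from where it was at the start of the episode above 0.025 m).
It also fails if it takes over 67 s, if anything falls off the work surface, if the arm or the gripper's body presses on something with over 40 N, if the wrist force passes 120 N, or if a joint passes its speed limit or range.

## Working session

There is one attempt and no reset: what is moved stays moved. The work goes in short steps, Python scripts to look and compute and a tool call to move; the robot and the scene stay as the last step left them, time stands still between calls to the robot, and variables do not carry over. Pictures are saved under pics/ and viewed, at most 10 in all, crops included, and the job is handed in when it is done.

Besides the shell and the picture viewer there is one more tool, called after "Call:" by a JSON object that holds its "fn" and its "kwargs". arm_command: Moves the arm, as the interface text tells. Its arguments: {"type":"object","properties":{"moves":{"type":"array"},"fingers":{"type":"number"},"squeeze":{"type":"number"}},"required":["moves"]}

```bash
mkdir -p pics; ls; python3 - <<'E'
from bench import r
import cv2
s=r.read_state();print(s)
for n in("scene","top"):
    print(n,r.camera_info(n)); cv2.imwrite(f"pics/{n}0.png",r.camera(n)[:,:,::-1])
E
```

```text
pics
{'time': 0.0, 'joint_positions': array([-1.20057882,  0.33289762, -0.06474134,  1.46096512,  0.02157393,
        1.34992556, -0.08849928]), 'joint_vel': array([-0.00042553, -0.00111819, -0.00080993,  0.00033989, -0.00048419,
       -0.00013514,  0.00038958]), 'joint_torque': array([ 4.55704894e-04, -6.23269701e+01,  2.45800603e-02, -3.89893091e+01,
       -6.14716206e-02,  4.00212896e-02,  1.17663681e-04]), 'ee_pos': array([0.23906399, 0.57702678, 0.22172661]), 'eef_rot': array([ 1.95121091e-01,  9.80778872e-01, -7.39202647e-04, -1.30605753e-04]), 'ft_force': array([0.23852342, 0.54075184, 0.63516537]), 'torque': array([-0.02758567,  0.00651017, -0.01122704]), 'grip_force': 0.0, 'width': 0.0868419877017557}
scene {'fx': 603.3424786948113, 'fy': 603.3424786948113, 'cx': 316.1860673142072, 'cy': 240.37908040822478, 'origin': array([-0.32053131, -0.63001249,  0.69064604]), 'attitude': array([ 0.47680576, -0.24299948, -0.38191961,  0.7534885 ])}
top {'fx': 516.3161321675121, 'fy': 516.3161321675121, 'cx': 313.0047388015491, 'cy': 238.6011368253246, 'origin': array([0.37466207, 0.01174735, 1.17483388]), 'attitude': array([-0.05480738,  0.06626749,  0.70502966, -0.70394457])}
```

View pics/scene0.png

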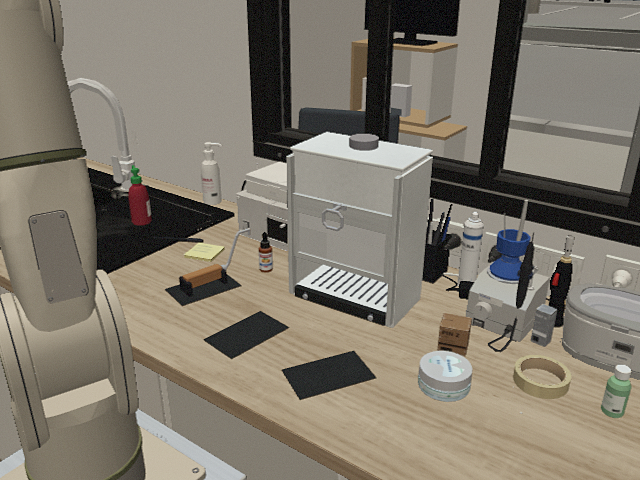

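View pics/top0.png

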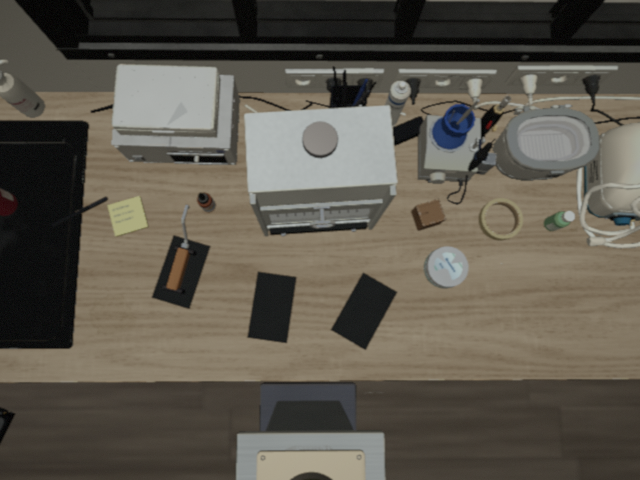

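The top view shows three black sheets at (182,272), (272,307) and (364,311); the leftmost one carries the draw hook, with its handle at (180,270) and its bar tip at (184,208). The hood front is at about (320,215), the eye in the scene view is at (333,217), the dropper in the top view is at (206,202), and the jar (447,267) and carton (430,214) are far right. Next, enlarged crops.

```bash
cat > h.py <<'E'
import numpy as np, cv2
from scipy.spatial.transform import Rotation as R
from bench import r
def ray(ci,u,v):
    d=np.array([(u-ci["cx"])/ci["fx"],-(v-ci["cy"])/ci["fy"],-1.])
    return np.array(ci["origin"]),R.from_quat(ci["attitude"]).apply(d)
def atz(ci,u,v,z):
    o,d=ray(ci,u,v); return o+d*(z-o[2])/d[2]
def tri(obs):
    A=np.zeros((3,3));b=np.zeros(3);L=[]
    for ci,u,v in obs:
        o,d=ray(ci,u,v);d=d/np.linalg.norm(d);P=np.eye(3)-np.outer(d,d);A+=P;b+=P@o;L.append((o,d))
    p=np.linalg.solve(A,b);return p,[round(1e3*np.linalg.norm(np.cross(p-o,d)),1) for o,d in L]
def proj(ci,p):
    c=R.from_quat(ci["attitude"]).inv().apply(np.array(p)-ci["origin"])
    return ci["cx"]-ci["fx"]*c[0]/c[2], ci["cy"]+ci["fy"]*c[1]/c[2]
E
python3 - <<'E'
from h import *
s=cv2.imread("pics/scene0.png");t=cv2.imread("pics/top0.png")
f=lambda i,x,y,w,h,k:cv2.resize(i[y:y+h,x:x+w],None,fx=k,fy=k,interpolation=cv2.INTER_CUBIC)
a=f(s,160,200,200,150,4); b=f(t,145,190,260,130,3)
cv2.imwrite("pics/c1.png",a);cv2.imwrite("pics/c2.png",b)
E
```

```text
(no output)
```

View pics/c1.png

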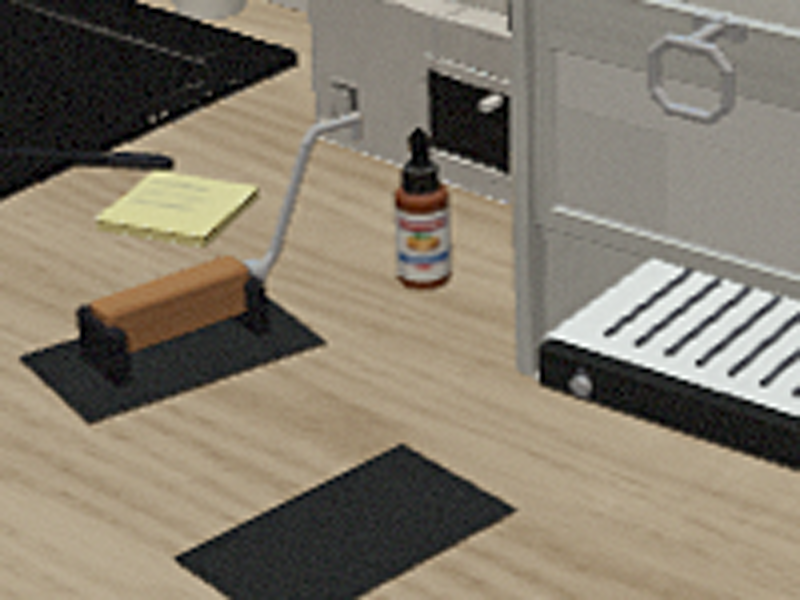

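View pics/c2.png

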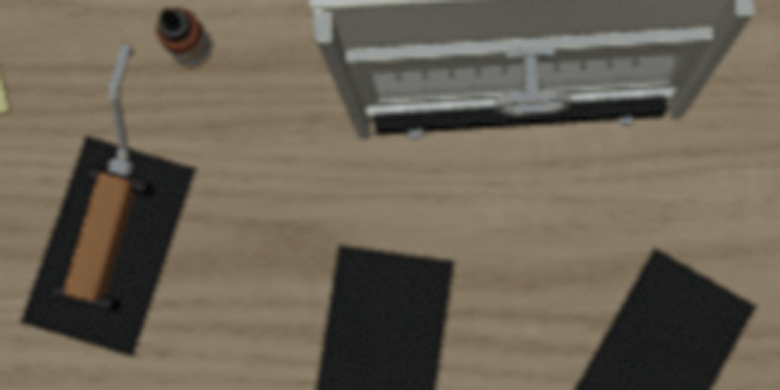

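The crops show the rest's corners in c2 at (86,137), (196,169), (134,354) and (22,321). The handle top runs from (115,175) to (82,300), and the hook's bar from its bend (115,92) to its end (126,47). The eye is at (533,106) in c2 and (692,78) in c1; the bar in c1 runs from (318,130) to (357,118).

```bash
python3 - <<'E'
from h import *
np.set_printoptions(precision=4,suppress=True)
S=r.camera_info("scene");T=r.camera_info("top")
c1=lambda x,y:(S,160+(x+.5)/4-.5,200+(y+.5)/4-.5)
c2=lambda x,y:(T,145+(x+.5)/3-.5,190+(y+.5)/3-.5)
P=[atz(*c2(*p),.003) for p in((86,137),(196,169),(134,354),(22,321))]
print(np.array(P),np.mean(P,0)); ax=P[0]+P[1]-P[2]-P[3]; print("rest yaw",np.arctan2(ax[1],ax[0]))
print([np.linalg.norm(P[i]-P[i-1]) for i in range(4)])
u=ax/np.linalg.norm(ax);print("rest origin",np.mean(P,0)-u*.01)
for n,a,b in(("restL",(22,321),(22,357)),("restR",(134,354),(93,423)),("restF",(196,169),(325,342)),("bend",(115,92),(318,130)),("tip",(126,47),(357,118)),("eye",(533,106),(692,78)),("dropper top",(172,17),(419,130))):
    print(n,*tri([c2(*a),c1(*b)]))
for n,a in(("hf",(115,175)),("hr",(82,300))): print(n,atz(*c2(*a),.045))
for n,a in(("railL",(362,137)),("railR",(677,118))): print(n,atz(*c2(*a),0.0))
print("sillL",atz(*c2(378,131),.0),atz(*c2(668,117),.0))
print("sill knobs",tri([c2(415,133),c1(581,384)]))
E
```

```text
[[0.5852 0.3131 0.003 ]
 [0.5604 0.2284 0.003 ]
 [0.4204 0.2703 0.003 ]
 [0.4451 0.3548 0.003 ]] [0.5028 0.2917 0.003 ]
rest yaw -0.29002873079406294
[np.float64(0.1461943709800014), np.float64(0.08826245466993644), np.float64(0.14613831231350358), np.float64(0.08810466394782453)]
rest origin [0.4932 0.2945 0.003 ]
restL [0.4452 0.3557 0.0004] [np.float64(0.1), np.float64(0.1)]
restR [ 0.4207  0.2709 -0.0008] [np.float64(0.2), np.float64(0.2)]
restF [ 0.561   0.2289 -0.    ] [np.float64(0.1), np.float64(0.1)]
bend [0.5993 0.2649 0.1109] [np.float64(2.3), np.float64(2.3)]
tip [0.6309 0.2605 0.1083] [np.float64(0.3), np.float64(0.3)]
eye [ 0.5649 -0.0221  0.2288] [np.float64(0.9), np.float64(0.9)]
dropper top [0.6541 0.2315 0.1   ] [np.float64(0.8), np.float64(0.8)]
hf [0.5493 0.2799 0.045 ]
hr [0.4576 0.3    0.045 ]
railL [0.5857 0.1024 0.    ]
railR [ 0.6007 -0.1408  0.    ]
sillL [0.5904 0.0901 0.    ] [ 0.6015 -0.1339  0.    ]
sill knobs (array([0.5853, 0.061 , 0.0191]), [np.float64(0.2), np.float64(0.2)])
```

Candidate sheets in the top view are (182,272), (272,307) and (364,311). The leftmost is the one carrying the hook. Its triangulated height is about 0 and its size 146x88 mm, so it fits. The eye is at about (0.565,-0.022,0.229). Now moving above the hook.

Call:
{"fn": "arm_command", "kwargs": {"moves": [-3.5, -1.6, 0, 0, -3.5, -1.6, 0, 0, -3.5, -1.6, 0, 0, -3.5, -1.6, 0, 0, -3.5, -1.6, 0, 0, -3.5, -1.6, 0, 0, -3.5, -1.6, 0, 0, -3.5, -1.6, 0, 0, -3.5, -1.6, 0, 0, -3.5, -1.6, 0, 0, 0, 0, 0, -5, 0, 0, 0, -5], "fingers": 100}}

```text
time: 1.1
ee_pos: [0.503, 0.2927, 0.2221]
eef_rot: [0.11, 0.994, -0.001, 0.0]
ft_force: [-0.3, 1.2, -0.1]
width: 0.087
grip_force: 0.0
```

```bash
python3 - <<'E'
from h import *
import pickle
s=r.read_state();ci=r.camera_info("wrist");im=r.camera("wrist")[:,:,::-1]
pickle.dump(ci,open("w1.pkl","wb"))
print(s["time"],s["ee_pos"],R.from_quat(s["eef_rot"]).as_matrix().round(3),ci)
cv2.imwrite("pics/w1.png",im)
for n,p in(("grip",(.503,.289,.03)),("tip",(.631,.2605,.105)),("rest",(.4932,.2945,.003))):print(n,proj(ci,p))
E
```

```text
1.1 [0.50304311 0.29268421 0.22212468] [[-0.976  0.218 -0.   ]
 [ 0.218  0.976 -0.001]
 [-0.    -0.001 -1.   ]] {'fx': 351.80972784928355, 'fy': 351.80972784928355, 'cx': 318.4803703067058, 'cy': 242.9534807914111, 'origin': array([0.43030711, 0.30902357, 0.38376794]), 'attitude': array([-0.10695261, -0.08545903,  0.61934541,  0.77309066])}
grip (np.float64(315.014440157706), np.float64(220.08299549318178))
tip (np.float64(314.7234460873881), np.float64(376.4874862429823))
rest (np.float64(318.18944469348065), np.float64(205.2559853469257))
```

View pics/w1.png

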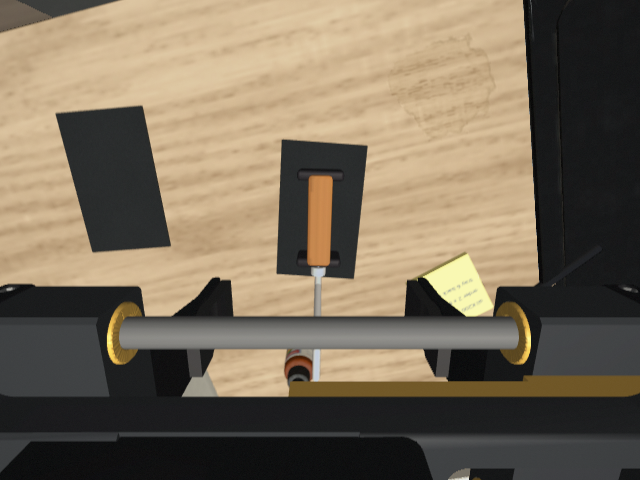

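The wrist view shows the handle at the picture's middle, with ends at (320.5,177) and (318.5,266), feet at rows 175 and 258, and rest corners at (283,140), (367,147), (354,278) and (277,272). The fingers flank it, and the dropper lies ahead at (298,365).

```bash
python3 - <<'E'
from h import *
import pickle
np.set_printoptions(precision=4,suppress=True)
ci=pickle.load(open("w1.pkl","rb"))
a=atz(ci,320.5,177,.045);b=atz(ci,318.5,266,.045);print(a,b,(a+b)/2,np.linalg.norm(b-a),"yaw",np.degrees(np.arctan2(*(b-a)[1::-1])))
a=atz(ci,320.5,175,.037);b=atz(ci,318,259,.037);print(a,b,(a+b)/2,np.linalg.norm(b-a),"yaw",np.degrees(np.arctan2(*(b-a)[1::-1])))
P=np.array([atz(ci,*p,.003) for p in((283,140),(367,147),(354,278),(277,272))])
ax=P[2]+P[3]-P[0]-P[1];u=ax/np.linalg.norm(ax);print(P.mean(0)-u*.01,"rest yaw",np.degrees(np.arctan2(u[1],u[0])),np.linalg.norm(ax)/2)
E
```

```text
[0.4603 0.3042 0.045 ] [0.5473 0.2828 0.045 ] [0.5038 0.2935 0.045 ] 0.08953681588176886 yaw -13.819628997102992
[0.4592 0.3045 0.037 ] [0.5424 0.2833 0.037 ] [0.5008 0.2939 0.037 ] 0.08589626303988454 yaw -14.245257530038627
[0.492  0.2976 0.003 ] rest yaw -16.612781577941504 0.14639763301248412
```

Call:
{"fn": "arm_command", "kwargs": {"moves": [0, 0, 3.5, 1, 0, 0, 3.5, 0, 0, 0, 3.5, 0, 0, 0, 3.5, 0, 0, 0, 3.5, 0, 0, 0, 2.0, 0, 0, 0, 1.5, 0, 0, 0, 0, 0]}}

```text
time: 1.82
ee_pos: [0.4988, 0.2946, 0.0088]
eef_rot: [0.118, 0.993, -0.002, -0.002]
ft_force: [-0.0, -0.3, -0.4]
width: 0.0871
grip_force: 0.0
```

Call:
{"fn": "arm_command", "kwargs": {"moves": [0, 0, 0, 0, 0, 0, 0, 0, 0, 0, 0, 0, 0, 0, 0, 0, 0, 0, 0, 0, 0, 0, 0, 0, 0, 0, 0, 0, 0, 0, 0, 0], "fingers": 0, "squeeze": 60}}

```text
time: 2.48
ee_pos: [0.5014, 0.2957, 0.0127]
eef_rot: [0.118, 0.993, 0.0, 0.0]
ft_force: [0.2, -0.6, -0.1]
width: 0.0413
grip_force: 0.0
```

Call:
{"fn": "arm_command", "kwargs": {"moves": [0, 0, 0, 0, 0, 0, 0, 0, 0, 0, 0, 0, 0, 0, 0, 0, 0, 0, 0, 0, 0, 0, 0, 0]}}

```text
time: 2.98
ee_pos: [0.5013, 0.2955, 0.0125]
eef_rot: [0.118, 0.993, -0.0, -0.0]
ft_force: [-0.5, -0.5, 1.0]
width: 0.0232
grip_force: 60.0
```

Call:
{"fn": "arm_command", "kwargs": {"moves": [0, 0, -1.4, 0, 0, 0, -3, 0, 0, 0, -3, 0, 0, 0, -3, 0, 0, 0, -2, 0, 3.3, -0.8, 0, 0, 3.3, -0.8, 0, 0, 3.3, -0.8, 0, 0, 0, 0, 0, -5.6, 0, 0, 0, -5.6, 0, 0, 0, -5.6, 0, 0, 0, 0]}}

```text
time: 3.98
ee_pos: [0.3992, 0.2955, 0.1365]
eef_rot: [-0.031, 1.0, 0.0, -0.0]
ft_force: [1.4, -0.6, -2.0]
width: 0.0236
grip_force: 60.0
```

Call:
{"fn": "arm_command", "kwargs": {"moves": [0.2, -2.5, 0, 0, 0.2, -3.6, 0, 0, 0.2, -3.6, 0, 0, 0.2, -3.6, 0, 0, 0.2, -3.6, 0, 0, 0.2, -3.6, 0, 0, 0.2, -3.6, 0, 0, 0.2, -3.6, 0, 0, 0.2, -3, 0, 0, 0.2, -2, 0, 0, 0, 0, 0, 0, 0, 0, 0, 0]}}

```text
time: 4.98
ee_pos: [0.3982, -0.0328, 0.1365]
eef_rot: [-0.026, 1.0, 0.0, 0.0]
ft_force: [0.2, 0.3, -1.6]
width: 0.0238
grip_force: 60.0
```

```bash
python3 - <<'E'
from h import *
s=r.read_state();print(s["ee_pos"],R.from_quat(s["eef_rot"]).as_matrix().round(3)[:,0],s["ft_force"])
a=r.camera("scene")[:,:,::-1];b=r.camera("top")[:,:,::-1]
cv2.imwrite("pics/s2.png",a);cv2.imwrite("pics/t2.png",b)
f=lambda i,x,y,w,h,k:cv2.resize(i[y:y+h,x:x+w],None,fx=k,fy=k,interpolation=cv2.INTER_CUBIC)
m=np.hstack([f(a,260,180,100,150,4),f(b,270,190,100,150,4)])
cv2.imwrite("pics/m2.png",m)
E
```

```text
[ 0.39822538 -0.03283733  0.13653404] [-0.999 -0.052 -0.   ] [ 0.23121746  0.29139532 -1.62401857]
```

View pics/m2.png

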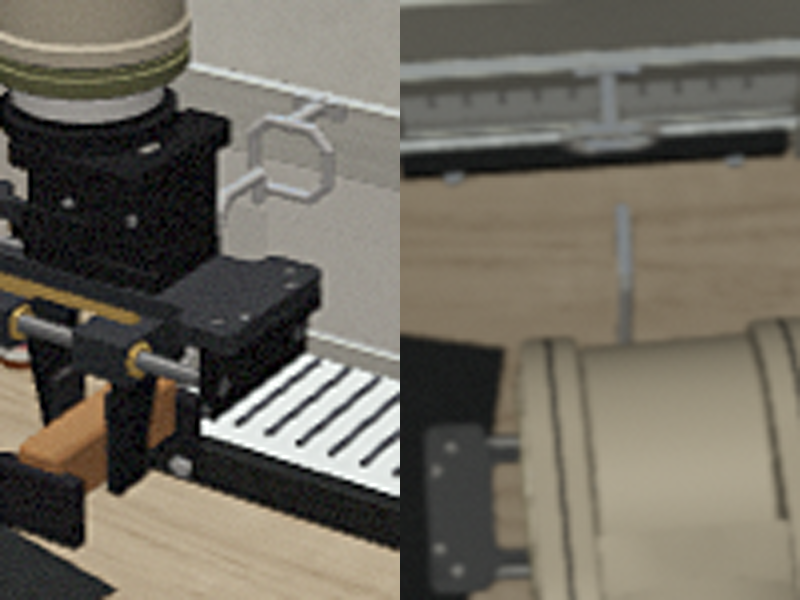

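Scene (left half): the hook's front end is at (262,171), tip bottom at (262,187), and the eye centre at (291,155). Top (right half): the bar runs from (622,207) to (622,285), the eye is at (613,137), and the sill screws are at (453,178) and (735,160).

```bash
python3 - <<'E'
from h import *
np.set_printoptions(precision=4,suppress=True)
S=r.camera_info("scene");T=r.camera_info("top")
c1=lambda x,y:(S,260+(x+.5)/4-.5,180+(y+.5)/4-.5)
c2=lambda x,y:(T,270+(x-400+.5)/4-.5,190+(y+.5)/4-.5)
e,q=tri([c2(613,137),c1(291,155)]);print("eye",e,q)
print("eye bottom bar c1",[atz(*c1(294,190),z) for z in(.21,)])
print("hook front",tri([c2(622,207),c1(263,173)]))
a=atz(*c2(453,178),.019);b=atz(*c2(735,160),.019);print("hood yaw",np.degrees(np.arctan2(-(a-b)[0],(a-b)[1])),a,b)
a=atz(*c2(565,142),.229);b=atz(*c2(663,132),.229);print("eye yaw",np.degrees(np.arctan2(-(a-b)[0],(a-b)[1])),np.linalg.norm(a-b))
a=atz(*c2(622,207),.235);b=atz(*c2(622,285),.235);print("bar yaw",np.degrees(np.arctan2(*(a-b)[1::-1])),np.linalg.norm(a-b))
# expected from kinematics
s=r.read_state();g=s["ee_pos"]+[0,0,.0175];d=np.array([.9986,.052,0])
for n,p in(("front",g+d*.1325+[0,0,.08]),("lowtip",g+d*.1325+[0,0,.0655]),("eyec",e),("eyebot",e-[0,0,.015])):
    u,v=proj(S,p);u2,v2=proj(T,p);print(n,p,"c1",(u-260)*4,(v-180)*4,"c2",(u2-270)*4+400,(v2-190)*4)
E
```

```text
eye [ 0.566  -0.0222  0.2302] [np.float64(0.2), np.float64(0.2)]
eye bottom bar c1 [array([ 0.5699, -0.0213,  0.21  ])]
hook front (array([ 0.5332, -0.0271,  0.2333]), [np.float64(1.1), np.float64(1.1)])
hood yaw 3.7166726971826503 [0.5851 0.0611 0.019 ] [ 0.5956 -0.0995  0.019 ]
eye yaw 5.95370213804925 0.046095135925524
bar yaw -0.3967221164130033 0.036273851341727635
front [ 0.5307 -0.0245  0.234 ] c1 251.48154012149325 170.949770936072 c2 616.8380909654918 209.10346419670998
lowtip [ 0.5307 -0.0245  0.2195] c1 251.27614218487315 198.9473232736418 c2 615.6816992437368 214.1621880640938
eyec [ 0.566  -0.0222  0.2302] c1 289.9926830177469 153.42428449486692 c2 611.0981939598491 135.82532611268482
eyebot [ 0.566  -0.0222  0.2152] c1 289.5752983443431 181.77216045813566 c2 610.0010474284161 142.11066380562715
```

Bar and eye agree in height (0.234 against a window of 0.2285–0.2405). Insert by 4.9 cm.

Call:
{"fn": "arm_command", "kwargs": {"moves": [-0.7, 0.1, 0, 0, -0.7, 0.1, 0, 0, -0.7, 0, 0, 0, -0.7, 0, 0, 0, -0.7, 0, 0, 0, -0.7, 0, 0, 0, -0.7, 0, 0, 0, 0, 0, 0, 0]}}

```text
time: 5.75
ee_pos: [0.4484, -0.0272, 0.1365]
eef_rot: [-0.029, 1.0, -0.0, 0.0]
ft_force: [0.2, 0.5, -0.7]
width: 0.0228
grip_force: 60.0
```

```bash
python3 - <<'E'
from h import *
s=r.read_state();print(s["ee_pos"],s["ft_force"],s["torque"],s["width"])
a=r.camera("scene")[:,:,::-1];b=r.camera("top")[:,:,::-1]
f=lambda i,x,y,w,h,k:cv2.resize(i[y:y+h,x:x+w],None,fx=k,fy=k,interpolation=cv2.INTER_CUBIC)
m=np.hstack([f(a,300,190,60,60,6),f(b,300,195,60,60,6)])
cv2.imwrite("pics/m3.png",m)
E
```

```text
[ 0.44838533 -0.02724688  0.13651407] [ 0.15635385  0.51798922 -0.69263067] [ 0.03777337 -0.01349223 -0.04537682] 0.02279333635352699
```

View pics/m3.png

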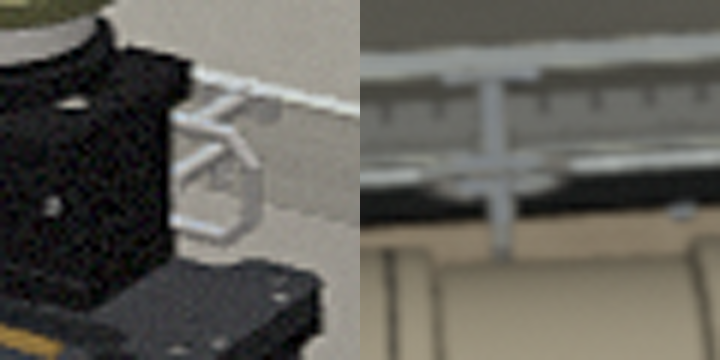

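The hook is through the eye: the bar ends beyond the ring in both views (left (215,155), right (490,170)). Lowering gently now.

Call:
{"fn": "arm_command", "kwargs": {"moves": [0, 0, 0.3, 0, 0, 0, 0.3, 0, 0, 0, 0.3, 0, 0, 0, 0.2, 0, 0, 0, 0, 0]}}

```text
time: 6.27
ee_pos: [0.4466, -0.0274, 0.125]
eef_rot: [-0.029, 1.0, 0.0, -0.0]
ft_force: [0.3, 0.2, -1.2]
width: 0.0237
grip_force: 60.0
```

Call:
{"fn": "arm_command", "kwargs": {"moves": [0, 0, 0.1, 0, 0, 0, 0.1, 0, 0, 0, 0.1, 0, 0, 0, 0.1, 0, 0, 0, 0.1, 0, 0, 0, 0.1, 0, 0, 0, 0.1, 0, 0, 0, 0.1, 0, 0, 0, 0.1, 0, 0, 0, 0.1, 0, 0, 0, 0, 0]}}

```text
time: 7.18
ee_pos: [0.4474, -0.0273, 0.1156]
eef_rot: [-0.029, 1.0, 0.0, 0.0]
ft_force: [0.9, 0.2, 1.0]
width: 0.0235
grip_force: 60.0
```

Call:
{"fn": "arm_command", "kwargs": {"moves": [0, 0, 0.15, 0, 0, 0, 0.2, 0, 0, 0, 0.2, 0, 0, 0, 0.2, 0, 0, 0, 0.2, 0, 0, 0, 0.2, 0, 0, 0, 0.2, 0, 0, 0, 0.2, 0, 0, 0, 0.15, 0, 0, 0, 0.1, 0]}}

```text
time: 8.02
ee_pos: [0.447, -0.0274, 0.0973]
eef_rot: [-0.029, 1.0, 0.0, -0.0]
ft_force: [2.3, 0.2, 1.4]
width: 0.0234
grip_force: 60.0
```

Call:
{"fn": "arm_command", "kwargs": {"moves": [-0.1, 0, 0.15, 0, -0.1, 0, 0.25, 0, 0, 0, 0.3, 0, 0, 0, 0.3, 0, 0, 0, 0.3, 0, 0, 0, 0.3, 0, 0, 0, 0.3, 0, 0, 0, 0.3, 0, 0, 0, 0.3, 0, 0, 0, 0.2, 0, 0, 0, 0.1, 0, 0, 0, 0, 0]}}

```text
time: 9.02
ee_pos: [0.4489, -0.0273, 0.0692]
eef_rot: [-0.029, 1.0, -0.0, -0.0]
ft_force: [-1.9, -0.2, 1.1]
width: 0.0235
grip_force: 60.0
```

Call:
{"fn": "arm_command", "kwargs": {"moves": [0, 0, 0.15, 0, 0, 0, 0.25, 0, 0, 0, 0.3, 0, 0, 0, 0.3, 0, 0, 0, 0.3, 0, 0, 0, 0.3, 0, 0, 0, 0.2, 0, 0, 0, 0.1, 0, 0, 0, 0, 0]}}

```text
time: 9.77
ee_pos: [0.4489, -0.0273, 0.0502]
eef_rot: [-0.029, 1.0, -0.0, -0.0]
ft_force: [-1.6, -0.3, 0.1]
width: 0.0233
grip_force: 60.0
```

Call:
{"fn": "arm_command", "kwargs": {"moves": [0, 0, 0.15, 0, 0, 0, 0.2, 0, 0, 0, 0.2, 0, 0, 0, 0.2, 0, 0, 0, 0.1, 0]}}

```text
time: 10.18
ee_pos: [0.451, -0.0272, 0.0427]
eef_rot: [-0.029, 1.0, 0.0, 0.002]
ft_force: [3.4, -0.4, 6.0]
width: 0.0238
grip_force: 60.0
```

Call:
{"fn": "arm_command", "kwargs": {"moves": [0, 0, 0.1, 0, 0, 0, 0.1, 0, 0, 0, 0.1, 0, 0, 0, 0.1, 0]}}

```text
time: 10.52
ee_pos: [0.4526, -0.0271, 0.0396]
eef_rot: [-0.029, 1.0, 0.0, 0.004]
ft_force: [5.9, -0.6, 9.7]
width: 0.0238
grip_force: 60.0
```

Call:
{"fn": "arm_command", "kwargs": {"moves": [0, 0, 0.1, 0, 0, 0, 0.1, 0]}}

```text
time: 10.68
ee_pos: [0.4527, -0.027, 0.0377]
eef_rot: [-0.029, 1.0, 0.0, 0.004]
ft_force: [4.7, 0.2, 9.3]
width: 0.0232
grip_force: 60.0
```

```bash
python3 - <<'E'
from h import *
np.set_printoptions(precision=3,suppress=True)
s=r.read_state();print(s["time"],s["joint_positions"],s["ee_pos"],s["ft_force"],s["torque"],R.from_quat(s["eef_rot"]).as_matrix())
a=r.camera("scene")[:,:,::-1];b=r.camera("top")[:,:,::-1]
s=r.read_state();print(s["ee_pos"],s["ft_force"])
f=lambda i,x,y,w,h,k:cv2.resize(i[y:y+h,x:x+w],None,fx=k,fy=k,interpolation=cv2.INTER_CUBIC)
m=np.hstack([f(a,220,180,200,160,3),f(b,290,190,60,160,3)])
cv2.imwrite("pics/m4.png",m)
E
```

```text
10.6833 [-0.448  0.158  0.435  2.122 -0.088  0.87   1.667] [ 0.453 -0.027  0.038] [4.701 0.226 9.313] [ 0.123 -1.962 -0.048] [[-0.998 -0.058  0.007]
 [-0.058  0.998  0.001]
 [-0.007  0.    -1.   ]]
[ 0.452 -0.027  0.038] [ 3.947 -0.293  7.837]
```

View pics/m4.png

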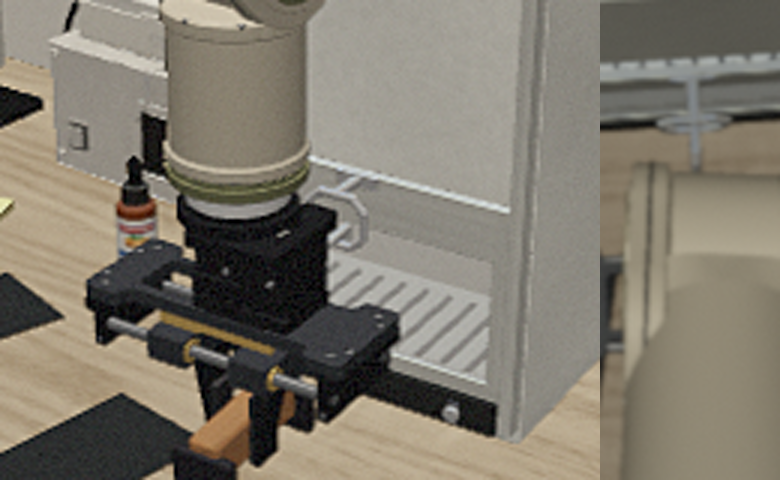

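```bash
python3 - <<'E'
from h import *
np.set_printoptions(precision=4,suppress=True)
S=r.camera_info("scene")
o,d=ray(S,220+(347.5)/3-.5,180+215.5/3-.5)
k=(.566-o[0])/d[0];print("eye z",o+k*d)
# handle rear/front ends
s=r.read_state()
g=s["ee_pos"]+[0,0,.0175];x=np.array([.998,.058,0])
for n,p in(("rear top",g-x*.046+[0,0,.015]),("rear foot sole",g-x*.045-[0,0,.027]),("eye@.134",(.566,-.022,.134)),("eye@.145",(.566,-.022,.145))):
    u,v=proj(S,p);print(n,p,(u-220)*3,(v-180)*3)
E
```

```text
eye z [ 0.566  -0.0301  0.1613]
rear top [ 0.4064 -0.0297  0.07  ] 196.38054266751914 438.95937621506255
rear foot sole [ 0.4074 -0.0296  0.028 ] 198.6312189332208 494.71200455549905
eye@.134 (0.566, -0.022, 0.134) 335.3613363884513 247.44303033459698
eye@.145 (0.566, -0.022, 0.145) 335.5768344370684 232.75807710169198
```

```bash
python3 - <<'E'
from h import *
np.set_printoptions(precision=4,suppress=True)
S=r.camera_info("scene")
n=np.array([np.cos(.065),np.sin(.065),0])
def pl(u,v,off): # plane off metres behind eye plane
    o,d=ray(S,u,v);p=np.array([.566,-.022,0])+n*off;return o+d*((p-o)@n)/(d@n)
c1=lambda x,y:(160+(x+.5)/4-.5,200+(y+.5)/4-.5)
for off in(.016,.025):
    print("init low edge",pl(*c1(560,212),off),pl(*c1(780,274),off)," sill top",pl(*c1(545,342),off),pl(*c1(790,408),off),"bot",pl(*c1(790,462),off))
s=r.read_state();print(s["time"],s["ft_force"],s["ee_pos"])
a=cv2.imread("pics/s2.png")
b=r.camera("scene")[:,:,::-1]
f=lambda i,x,y,w,h,k:cv2.resize(i[y:y+h,x:x+w],None,fx=k,fy=k,interpolation=cv2.INTER_CUBIC)
cv2.imwrite("pics/m5.png",np.hstack([f(a,325,215,80,120,5),f(b,325,215,80,120,5)]))
E
```

```text
init low edge [0.5762 0.0673 0.1256] [ 0.5848 -0.0645  0.1266]  sill top [0.5755 0.078  0.044 ] [ 0.5853 -0.0728  0.0516] bot [ 0.5854 -0.074   0.0196]
init low edge [0.5848 0.074  0.1202] [ 0.5935 -0.0591  0.1212]  sill top [0.5841 0.0848 0.0378] [ 0.594  -0.0675  0.0455] bot [ 0.5941 -0.0686  0.0132]
10.7833 [ 3.9465 -0.293   7.8374] [ 0.4523 -0.027   0.0375]
```

View pics/m5.png

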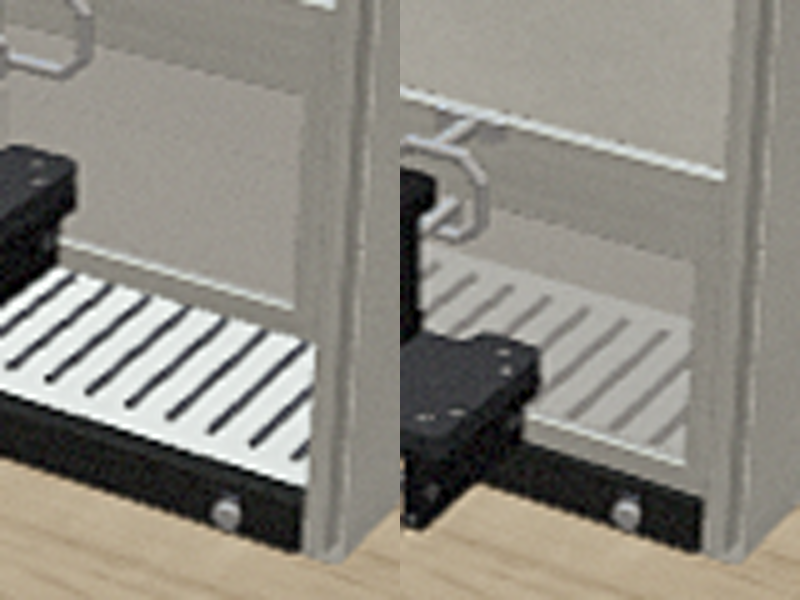

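The right half shows the frame's lower edge sitting directly on the black sill (690,490) with no gap, so the shield is closed. The pull is about 9–10 N. I'll ease it slightly and hold for a moment at about 8 N.

Call:
{"fn": "arm_command", "kwargs": {"moves": [-0.1, 0, -0.05, 0, 0, 0, 0, 0, 0, 0, 0, 0, 0, 0, 0, 0]}}

```text
time: 11.17
ee_pos: [0.4522, -0.027, 0.0376]
eef_rot: [-0.029, 1.0, 0.0, 0.002]
ft_force: [1.9, 0.0, 7.3]
width: 0.0233
grip_force: 60.0
```

Call:
{"fn": "arm_command", "kwargs": {"moves": [0, 0, 0, 0, 0, 0, 0, 0, 0, 0, 0, 0, 0, 0, 0, 0]}}

```text
time: 11.5
ee_pos: [0.4522, -0.027, 0.0375]
eef_rot: [-0.029, 1.0, 0.0, 0.002]
ft_force: [2.5, 0.5, 6.9]
width: 0.0236
grip_force: 60.0
```

Call:
{"fn": "arm_command", "kwargs": {"moves": [0, 0, -0.1, 0, 0, 0, -0.1, 0, 0, 0, -0.1, 0, 0, 0, -0.1, 0, 0, 0, 0, 0]}}

```text
time: 11.92
ee_pos: [0.4494, -0.0272, 0.0402]
eef_rot: [-0.029, 1.0, 0.0, -0.001]
ft_force: [0.3, 0.4, 0.0]
width: 0.024
grip_force: 60.0
```

Call:
{"fn": "arm_command", "kwargs": {"moves": [0, 0, -0.1, 0, 0, 0, -0.1, 0, 0, 0, -0.1, 0, 0, 0, 0, 0]}}

```text
time: 12.25
ee_pos: [0.4498, -0.0272, 0.0435]
eef_rot: [-0.029, 1.0, 0.0, -0.0]
ft_force: [0.6, -0.2, -1.7]
width: 0.023
grip_force: 60.0
```

```bash
python3 - <<'E'
from h import *
s=r.read_state();print(s["ee_pos"],s["ft_force"],s["torque"],s["width"])
b=r.camera("scene")[:,:,::-1]; cv2.imwrite("pics/s6.png",b)
E
```

```text
[ 0.44981787 -0.02720282  0.04348282] [ 0.61398897 -0.16006687 -1.71423801] [ 0.01564881  0.06168555 -0.03134304] 0.02304434063017194
```

Call:
{"fn": "arm_command", "kwargs": {"moves": [0, 0, -0.3, 0, 0, 0, -0.3, 0, 0, 0, -0.3, 0, 0, 0, -0.3, 0, 0, 0, -0.2, 0, 0, 0, 0, 0]}}

```text
time: 12.8
ee_pos: [0.4504, -0.0271, 0.0581]
eef_rot: [-0.029, 1.0, 0.0, 0.0]
ft_force: [-0.4, 0.9, -1.4]
width: 0.0236
grip_force: 60.0
```

```bash
python3 - <<'E'
from h import *
s=r.read_state();print(s["ee_pos"],s["ft_force"],s["torque"],s["width"])
b=r.camera("scene")[:,:,::-1]; cv2.imwrite("pics/s7.png",b)
a=cv2.imread("pics/s6.png").astype(int)
# shield moved? frame strips right of hand
for n,(x,y,w,h) in dict(frame=(400,215,75,120),).items():
    x,y,w,h=430,230,40,75
    print(cv2.phaseCorrelate(np.float32(a[y:y+h,x:x+w].mean(2)),np.float32(b.astype(int)[y:y+h,x:x+w].mean(2))))
f=lambda i,x,y,w,h,k:cv2.resize(i[y:y+h,x:x+w],None,fx=k,fy=k,interpolation=cv2.INTER_CUBIC)
cv2.imwrite("pics/m7.png",f(b,280,220,130,100,6))
E
```

```text
[ 0.45043398 -0.02714353  0.05808501] [-0.36940405  0.94331608 -1.3686831 ] [0.05489843 0.0449263  0.01870821] 0.023575631043480053
((-0.036243974867549156, 0.5355231005167269), 0.9929398469924927)
```

View pics/m7.png

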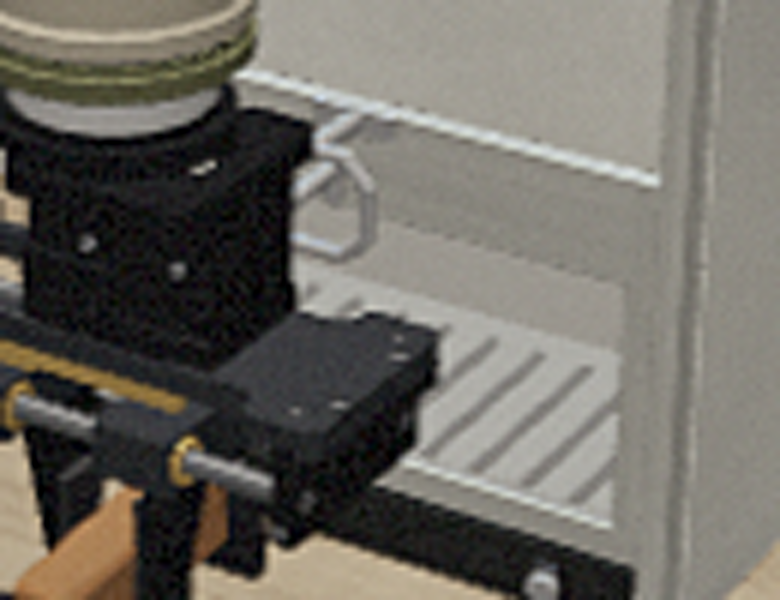

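The hook's bar and tip sit inside the ring's opening (bar (320,180), tip end (340,205), lower bar (325,240)), and the shield rests on the sill. Withdrawing straight back.

Call:
{"fn": "arm_command", "kwargs": {"moves": [0.4, 0, 0, 0, 0.5, 0, 0, 0, 0.5, 0, 0, 0, 0.5, 0, 0, 0, 0.5, 0, 0, 0]}}

```text
time: 13.27
ee_pos: [0.4254, -0.0286, 0.0574]
eef_rot: [-0.029, 1.0, 0.0, -0.0]
ft_force: [-0.3, 0.8, -2.0]
width: 0.0233
grip_force: 60.0
```

Call:
{"fn": "arm_command", "kwargs": {"moves": [0.6, 0, 0, 0, 0.6, 0, 0, 0, 0.7, 0, 0, 0, 0.7, 0, 0, 0, 0, 0, 0, 0]}}

```text
time: 13.68
ee_pos: [0.3986, -0.0302, 0.0573]
eef_rot: [-0.029, 1.0, 0.0, -0.0]
ft_force: [0.1, 0.3, -1.6]
width: 0.0233
grip_force: 60.0
```

```bash
python3 - <<'E'
from h import *
np.set_printoptions(precision=4,suppress=True)
s=r.read_state();p=s["ee_pos"];M=R.from_quat(s["eef_rot"]).as_matrix()
print(p,M[:,0],M[:,1],s["ft_force"])
b=r.camera("scene"); a=cv2.imread("pics/s7.png")[:,:,::-1]
x,y,w,h=362,240,22,75
print(cv2.phaseCorrelate(np.float32(a[y:y+h,x:x+w].mean(2)),np.float32(b[y:y+h,x:x+w].mean(2))))
cv2.imwrite("pics/s8.png",b[:,:,::-1])
E
```

```text
[ 0.3986 -0.0302  0.0573] [-0.9984 -0.0572  0.0008] [-0.0572  0.9984  0.0005] [ 0.1247  0.2543 -1.6006]
((-0.09325120239244988, 0.4443298589592857), 0.9738384739557902)
```

Call:
{"fn": "arm_command", "kwargs": {"moves": [0, 0, -2.5, 0, 0, 0, -3, 0, 0, 0, -2.5, 0, -0.2, 2.6, 0, 0, -0.2, 3.7, 0, 0, -0.2, 3.7, 0, 0, -0.2, 3.7, 0, 0, -0.2, 3.7, 0, 0, -0.2, 3.7, 0, 0, -0.2, 3.7, 0, 0, -0.2, 3.7, 0, 0, -0.2, 3.7, 0, 0]}}

```text
time: 14.73
ee_pos: [0.3994, 0.2946, 0.1375]
eef_rot: [-0.029, 1.0, 0.0, 0.0]
ft_force: [2.2, -0.4, -0.6]
width: 0.0237
grip_force: 60.0
```

Call:
{"fn": "arm_command", "kwargs": {"moves": [0, 0, 0, 6, 0, 0, 0, 6, 0, 0, 0, 6, 0, 0, 0, 0]}}

```text
time: 15.07
ee_pos: [0.3997, 0.2928, 0.1373]
eef_rot: [0.13, 0.991, -0.0, -0.0]
ft_force: [0.3, 1.0, -1.3]
width: 0.0235
grip_force: 60.0
```

```bash
python3 - <<'E'
from h import *
np.set_printoptions(precision=4,suppress=True)
s=r.read_state();p=s["ee_pos"];M=R.from_quat(s["eef_rot"]).as_matrix()
ci=r.camera_info("wrist");b=r.camera("wrist");cv2.imwrite("pics/w9.png",b[:,:,::-1])
print(p,"yaw",np.degrees(np.arctan2(-M[1,0],-M[0,0])))
print("to target tool cm",100*M.T@(np.array([.494,.296,.014])-p))
# black rest contour in wrist image
m=cv2.inRange(b,(0,0,0),(60,60,60)); 
for c in cv2.findContours(m,cv2.RETR_EXTERNAL,cv2.CHAIN_APPROX_SIMPLE)[0]:
    if cv2.contourArea(c)>1500:print(cv2.contourArea(c),cv2.boundingRect(c))
# orange handle axis
hsv=cv2.cvtColor(b,cv2.COLOR_RGB2HSV);m=cv2.inRange(hsv,(5,120,90),(18,255,255));c=max(cv2.findContours(m,cv2.RETR_EXTERNAL,cv2.CHAIN_APPROX_SIMPLE)[0],key=cv2.contourArea);print(cv2.boundingRect(c),cv2.minAreaRect(c))
g=p+[0,0,.0175];d=-M[:,0]
for t in(-.046,.046):print(proj(ci,g+d*t+[0,0,.015]),proj(ci,g+d*t-[0,0,.015]))
E
```

```text
[0.3997 0.2928 0.1373] yaw -14.96165625719453
to target tool cm [-9.0294  2.748  12.3333]
48200.0 (0, 349, 640, 131)
14006.5 (0, 228, 275, 153)
1755.0 (264, 206, 110, 30)
19957.5 (255, 60, 385, 321)
(289, 224, 60, 93) ((318.5, 270.0), (92.0, 59.0), 90.0)
(np.float64(318.4569349275488), np.float64(222.89355022693292)) (np.float64(318.4163993452505), np.float64(208.72607746194208))
(np.float64(318.5104652357301), np.float64(424.5403121781867)) (np.float64(318.4670503547411), np.float64(380.94276291417987))
```

Call:
{"fn": "arm_command", "kwargs": {"moves": [-3, 0.9, 0, 0, -3, 0.9, 0, 0, -3, 0.9, 0, 0, 0, 0, 2.5, 0, 0, 0, 3, 0, 0, 0, 3, 0, 0, 0, 2, 0, 0, 0, 0.8, 0, 0, 0, 0.5, 0, 0, 0, 0, 0]}}

```text
time: 15.95
ee_pos: [0.4936, 0.2957, 0.0194]
eef_rot: [0.127, 0.992, -0.0, -0.0]
ft_force: [-0.7, 0.3, -2.3]
width: 0.0235
grip_force: 60.0
```

Call:
{"fn": "arm_command", "kwargs": {"moves": [0, 0, 0.2, 0, 0, 0, 0.1, 0, 0, 0, 0.1, 0, 0, 0, 0, 0]}}

```text
time: 16.28
ee_pos: [0.4939, 0.296, 0.0162]
eef_rot: [0.128, 0.992, 0.0, 0.0]
ft_force: [0.4, 0.2, -1.4]
width: 0.0235
grip_force: 60.0
```

Call:
{"fn": "arm_command", "kwargs": {"moves": [0, 0, 0.1, 0, 0, 0, 0.1, 0, 0, 0, 0, 0]}}

```text
time: 16.53
ee_pos: [0.4941, 0.296, 0.0146]
eef_rot: [0.128, 0.992, 0.0, 0.0]
ft_force: [-1.8, -2.3, 8.1]
width: 0.0237
grip_force: 60.0
```

Call:
{"fn": "arm_command", "kwargs": {"moves": [0, 0, 0.1, 0, 0, 0, 0.1, 0, 0, 0, 0, 0]}}

```text
time: 16.78
ee_pos: [0.4949, 0.2959, 0.0132]
eef_rot: [0.128, 0.992, 0.001, 0.001]
ft_force: [0.4, -3.0, 12.5]
width: 0.0235
grip_force: 60.0
```

Call:
{"fn": "arm_command", "kwargs": {"moves": [0, 0, 0, 0, 0, 0, 0, 0, 0, 0, 0, 0, 0, 0, 0, 0, 0, 0, 0, 0, 0, 0, 0, 0, 0, 0, 0, 0, 0, 0, 0, 0], "fingers": 90}}

```text
time: 17.45
ee_pos: [0.4935, 0.2957, 0.0115]
eef_rot: [0.128, 0.992, 0.0, -0.0]
ft_force: [-0.0, 0.2, -0.9]
width: 0.069
grip_force: 0.0
```

Call:
{"fn": "arm_command", "kwargs": {"moves": [0, 0, 0, 0, 0, 0, -1.5, 0, 0, 0, -3, 0, 0, 0, -3.5, 0, 0, 0, -3.5, 0, 0, 0, -3.5, 0, 0, 0, -3.5, 0, 0, 0, -2, 0, 0, 0, 0, 0, 0, 0, 0, 0]}}

```text
time: 18.28
ee_pos: [0.494, 0.296, 0.2176]
eef_rot: [0.128, 0.992, 0.001, 0.001]
ft_force: [-0.7, -0.5, -0.6]
width: 0.0784
grip_force: 0.0
```

```bash
python3 - <<'E'
from h import *
np.set_printoptions(precision=4,suppress=True)
s=r.read_state();print(s["ee_pos"],s["width"],s["ft_force"])
ci=r.camera_info("wrist");b=r.camera("wrist");cv2.imwrite("pics/w10.png",b[:,:,::-1])
hsv=cv2.cvtColor(b,cv2.COLOR_RGB2HSV);m=cv2.inRange(hsv,(5,120,90),(18,255,255));m[320:]=0
c=max(cv2.findContours(m,cv2.RETR_EXTERNAL,cv2.CHAIN_APPROX_SIMPLE)[0],key=cv2.contourArea);bx=cv2.boundingRect(c);print(bx,cv2.minAreaRect(c))
x,y,w,h=bx;a=atz(ci,x+w/2,y,.045);e=atz(ci,x+w/2,y+h,.045);print(a,e,(a+e)/2,np.linalg.norm(e-a))
sc=r.camera("scene");cv2.imwrite("pics/s10.png",sc[:,:,::-1])
# shield: compare with s8 at same ROI; compare with raised s2
for n in("s7","s8","s2"):
    q=cv2.imread(f"pics/{n}.png")[:,:,::-1];x,y,w,h=362,240,22,76
    print(n,cv2.phaseCorrelate(np.float32(q[y:y+h,x:x+w].mean(2)),np.float32(sc[y:y+h,x:x+w].mean(2))))
# hook upright: silver bar in scene: triangulate by diff to s0
q=cv2.imread("pics/scene0.png")[:,:,::-1].astype(int)
D=np.abs(q-sc).sum(2)[190:330,150:290]; print("dropper diff",np.abs(q-sc).sum(2)[232:270,256:274].mean())
E
```

```text
[0.494  0.296  0.2176] 0.0784197446074067 [-0.6984 -0.4767 -0.5998]
(306, 180, 25, 91) ((318.0, 225.0), (90.0, 24.0), 90.0)
[0.4539 0.3071 0.045 ] [0.5418 0.284  0.045 ] [0.4979 0.2955 0.045 ] 0.09092335505405519
s7 ((0.015706558113755875, -0.07271553355954552), 0.9931011393666267)
s8 ((-0.042796048526160035, -0.07459483670059797), 0.9767692426840464)
s2 ((-0.29652625664856913, 0.15265458217704975), 0.8231782247622808)
dropper diff 18.29385964912281
```

```bash
python3 - <<'E'
from h import *
m=cv2.imread("pics/m5.png")[:,400:];m=cv2.resize(m,(80,120),interpolation=cv2.INTER_AREA)
q=cv2.imread("pics/s10.png")[215:335,325:405]
A=np.float32(m.mean(2))[20:110,38:60];B=np.float32(q.mean(2))[20:110,38:60]
print(cv2.phaseCorrelate(A,B))
print(q[78:106,58].mean(1).round().astype(int), m[78:106,58].mean(1).round().astype(int))
E
```

```text
((-0.029086929600744327, -0.14808739953867445), 0.9938984974666878)
[125 131 133 133 133 133 131 128 128 127 123 129 130 130 127 127 131 128
 131 131 137  31  39  27  19  27  19  23] [132 130 135 133 133 133 133 131 128 128 128 128 131 130 129 131 136 134
 133 136 132  42  34  26  23  27  25  16]
```

```bash
python3 -c "
from bench import r
print(r.close_job())"
```

```text
the job is handed in; nothing more can be done
None
```

I've handed the job in: the shield is closed on the sill after being held down with about 8 N, and the draw hook is standing free on its rest about 6 mm from the origin. No verdict came back. On the way down the pull peaked at roughly 12.4 N by the wrist sensor, over the 12 N you set and close to the 13 N fail limit.

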